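# Find the free hatch of the cable access box and push it open

## Task

One of the four identical metal hatches in the top of the low grey cable access box is free and the other three are held shut from beneath. Press lightly with the fingertips on the ribbed end of one hatch after another until you find the one that rocks, then push that end down until the hatch is fully open and leave it standing open. Only press and push: do not lean hard on the hatches, and do not move or pick up the things standing round the box.

Things in the scene. Friction and masses are not known exactly. Their poses are not given: they have to be found in the camera images.
- access_box: Grey cable access box fixed on the bench, 119 (x) x 384 (y) x 60 mm high, with four identical steel hatches flush in its top, in a row along its y. Origin under its centre; x points away from the robot at yaw 0. Hatch centre lines at y = +138, +46, -46, -138 mm (hatch 1 to 4), 13 mm walls between. Any one may be the free one; unseen blocks under the other three hold them up.
- hatch_1_pad (a point): Where to press hatch 1: point on its top face at the ribbed near end, moving with it. Shut, it lies 60 mm above the bench and 24.5 mm to -x of the box's centre. The hatch, 95 (x) x 75.5 (y) x 5 mm, in an opening 99 x 79 mm, swings on a pin along y, 50 mm to +x of this point, and reaches 23.5 mm beyond it to -x. Below a free hatch all is clear for its swing.
- hatch_1 (a joint): Swing of hatch 1, rad: 0 shut, growing as the ribbed near end sinks into the box and the short far end (21 mm past the pin) rises; 0.7 fully open at its stop, the press point then 33 mm lower. A free hatch moves under about 2 N at the press point and stays where it is left (stiff hinge, no spring). A held one gives less than 0.07 at 20 N.
- hatch_2_pad (a point): Where to press hatch 2: point on its top face at the ribbed near end, moving with it. Shut, it lies 60 mm above the bench and 24.5 mm to -x of the box's centre. The hatch, 95 (x) x 75.5 (y) x 5 mm, in an opening 99 x 79 mm, swings on a pin along y, 50 mm to +x of this point, and reaches 23.5 mm beyond it to -x. Below a free hatch all is clear for its swing.
- hatch_2 (a joint): Swing of hatch 2, rad: 0 shut, growing as the ribbed near end sinks into the box and the short far end (21 mm past the pin) rises; 0.7 fully open at its stop, the press point then 33 mm lower. A free hatch moves under about 2 N at the press point and stays where it is left (stiff hinge, no spring). A held one gives less than 0.07 at 20 N.
- hatch_3_pad (a point): Where to press hatch 3: point on its top face at the ribbed near end, moving with it. Shut, it lies 60 mm above the bench and 24.5 mm to -x of the box's centre. The hatch, 95 (x) x 75.5 (y) x 5 mm, in an opening 99 x 79 mm, swings on a pin along y, 50 mm to +x of this point, and reaches 23.5 mm beyond it to -x. Below a free hatch all is clear for its swing.
- hatch_3 (a joint): Swing of hatch 3, rad: 0 shut, growing as the ribbed near end sinks into the box and the short far end (21 mm past the pin) rises; 0.7 fully open at its stop, the press point then 33 mm lower. A free hatch moves under about 2 N at the press point and stays where it is left (stiff hinge, no spring). A held one gives less than 0.07 at 20 N.
- hatch_4_pad (a point): Where to press hatch 4: point on its top face at the ribbed near end, moving with it. Shut, it lies 60 mm above the bench and 24.5 mm to -x of the box's centre. The hatch, 95 (x) x 75.5 (y) x 5 mm, in an opening 99 x 79 mm, swings on a pin along y, 50 mm to +x of this point, and reaches 23.5 mm beyond it to -x. Below a free hatch all is clear for its swing.
- hatch_4 (a joint): Swing of hatch 4, rad: 0 shut, growing as the ribbed near end sinks into the box and the short far end (21 mm past the pin) rises; 0.7 fully open at its stop, the press point then 33 mm lower. A free hatch moves under about 2 N at the press point and stays where it is left (stiff hinge, no spring). A held one gives less than 0.07 at 20 N.
- objective_spare: Bystander: spare microscope objective standing upright beyond the left (+y) end of the box, 28 mm in diameter, 47 mm tall, origin under its centre.
- screw_tin: Bystander: round tin of screws beyond the right (-y) end of the box, 49 mm in diameter, 18 mm high, origin under its centre.
- coverslip_box: Bystander: small square white box beyond the left (+y) end of the box, behind the objective, 36 x 36 x 17 mm, origin under its centre.

How it is judged:
By the outcome, as a careful person would: the job done as asked, in the order asked, and still so for the second after the job is handed in, with the robot touching nothing.
It also fails if it takes over 48 s, if anything falls off the work surface, if the arm or the gripper's body presses on something with over 40 N, if the wrist force passes 120 N, or if a joint passes its speed limit or range.

## Robot

A 6-joint arm with a two-finger parallel gripper is mounted at the origin on a cart in front of the work surface, level with it; the furniture and walls round the work are solid. World frame = base frame: x ahead of the robot, y to its left, z up, the work surface at z = 0. Lengths are in m, angles in rad, forces in N, time in s.
With the tool pointing down it reaches from about 0.275 to 0.725 m from the base axis. Payload 5.6 kg.
Tool frame: the origin (TCP) lies midway between the tips of the shut fingers; the grasp point (between the pads) lies 19 mm behind it (grip_point_offset is the distance from the TCP to the grasp point, in m); z points along the fingers, y is the line along which they close (so a half turn about z gives the same grasp; the last joint's range is limited). The gripper opens to 85 mm and grips with 20 to 120 N. Pads are 22 mm wide; open, the fingers measure 114 mm over their backs; the gripper's body (76 mm by 85 mm) begins 54 mm behind the grasp point. The pads swing forward as they close: fully open they stand 13 mm farther back than shut.
Start: joints at [-0.946, 0.255, 0.108, 0, -1.424, -0.285], TCP at [0.183, -0.519, 0.231] pointing down, gripper open.
Joint ranges: [-2.95, 2.95], [-1.21, 1.97], [-1.09, 1.5], [-2.87, 1.71], [-2.94, -0.07], [-3.05, 3.05]. Speed limits (rad/s): [2.57, 2.57, 3.14, 3.14, 3.14, 3.14].

## Interface

Orientations are given as a unit quaternion [x, y, z, w].
In Python, from rig import * gives the robot as it stands. The module is installed in compiled form; this text tells all that it offers.
- The arm moves only by the tool jog_arm, never from a script. Its argument "steps" is one flat list of numbers, 5 for each row, row after row: the finger opening in mm, from 0 to 85.4, then the shift along the tool's x, y, z in mm, then the turn about the tool's z in rad. In form: [fingers, dx, dy, dz, twist, fingers, dx, dy, dz, twist, ...]. A call has 1 to 10 rows; each row shifts and turns the commanded pose from where the row before left it, along the tool's axes as they then stand; what a row does not reach is not made up. A row lasts 1/8 s, in which the tool goes at most 62.5 mm and 10.7 degrees, less where a joint would pass 70% of its speed; a pose out of reach is approached as far as the arm can. A call is refused whole if a number of a shift passes 62.5 or a number of a turn 0.188, either way. A call with a gripper value outside its range is refused whole. The fingers move at their own pace and stop on an object; "force" is the grip in N (left out, the last holds). Time passes only in rows, so rows that do not move let the fingers close. It gives the time, the measured TCP pose, the force, the opening and the grip force at its end, in the units of the state.
- sense(): the state, without advancing time (a new reading comes with each control period).
- grab_frame(name): name is "scene" or "top" or "wrist"; returns (picture, depth): 400x640x3 uint8, blue, green, red; 400x640 float32, m along the optical axis (not along the pixel's ray), 0 where there is no reading.
- camera_info(name): a dict with "mtx" (3x3 intrinsics, pixels), "distortion" ([k1, k2, p1, p2, k3] as OpenCV has them; the pictures are not rectified), "R" (3x3) and "t" (3): a world point X has camera coordinates R X + t; the wrist camera has in their place "T_tool_cam" (4x4, takes a point from camera to tool coordinates, whose origin is the TCP and whose axes are the flange's). Camera axes: x right, y down, z forward; pixel columns grow to the right and rows downward; lengths in m; the calibration is good to about 2 mm. A picture is of the moment at which its call begins: read the wrist's pose just before it. camera_info takes no time and is no camera call.
- sign_off(): hands the job in; it is judged then, once.
The state is a dict: "t": time; "joint_positions": joint angles; "qd": joint speeds; "joint_efforts": joint torques, N m; "tool_pos": TCP position; "orientation": TCP orientation; "wrist_force": force on the tool from outside, world axes, zero at the start; "wrist_torque": the same for the moment, N m; "gripper_width": opening from 0.0 (shut) to 1.0 (fully open); "finger_force": force on a finger pad.
Only numpy, scipy, OpenCV 4.12 (cv2) and the standard library are available. Lean on these libraries where they do the work, as an engineer would, in place of code of your own. Each camera call takes 0.05 s, during which the arm holds its last target. There are 200 camera calls.

## Working session

There is one attempt and no reset: what is moved stays moved. The work goes in short steps, Python scripts to look and compute and a tool call to move; the robot and the scene stay as the last step left them, time stands still between calls to the robot, and variables do not carry over. Pictures are saved under pics/ and viewed, at most 10 in all, crops included, and the job is handed in when it is done.

Besides the shell and the picture viewer there is one more tool, called by a JSON object that holds its "name" and its "arguments", one argument or row to a line. jog_arm: Moves the arm, as the interface text tells. Its arguments: {"type":"object","properties":{"steps":{"type":"array"},"force":{"type":"number"}},"required":["steps"]}

```bash
mkdir -p pics; python3 - <<'E'
from rig import *
import cv2,numpy as np
s=sense();print(s)
for n in("top","scene"):
    p,d=grab_frame(n);cv2.imwrite(f"pics/{n}1.png",p);np.save(f"{n}_d.npy",d)
    print(n,camera_info(n))
print(camera_info("wrist"))
E
```

```text
{'t': 0.0, 'joint_positions': array([-9.46380487e-01,  2.55722483e-01,  1.07004906e-01, -5.03171417e-04,
       -1.42393748e+00, -2.84593912e-01]), 'qd': array([ 0.00080098, -0.00100606, -0.00191164,  0.00037291, -0.0009778 ,
       -0.00202478]), 'joint_efforts': array([-5.00703136e-04, -3.86628270e+01,  2.37940335e+01,  5.36514223e+00,
       -6.11431329e-03,  2.87036933e-06]), 'tool_pos': array([ 0.18321093, -0.51804226,  0.23040456]), 'orientation': array([-1.69058004e-01,  9.85605634e-01,  9.44261196e-04, -1.84427319e-04]), 'wrist_force': array([ 0.45198107,  0.01760149, -0.15237595]), 'wrist_torque': array([-0.01275832, -0.01166436, -0.03245648]), 'finger_force': 0.0, 'gripper_width': 0.9999026266274916}
top {'mtx': array([[471.96237553,   0.        , 318.35866734],
       [  0.        , 471.96237553, 206.36588906],
       [  0.        ,   0.        ,   1.        ]]), 'distortion': array([0.0195929, 0.       , 0.       , 0.       , 0.       ]), 'R': array([[ 0.02217228, -0.99973085,  0.0068283 ],
       [-0.99327456, -0.02280441, -0.11351478],
       [ 0.11363995, -0.00426549, 
[... 433 characters left out ...]
 [ 0.35996081, -0.67936539, -0.63944576]]), 't': array([0.43007842, 0.21852821, 0.91016307])}
{'mtx': array([[325.76325715,   0.        , 320.37969712],
       [  0.        , 325.76325715, 202.08568711],
       [  0.        ,   0.        ,   1.        ]]), 'distortion': array([-0.01743193,  0.        ,  0.        ,  0.        ,  0.        ]), 'T_tool_cam': array([[-1.09360553e-03, -9.64731008e-01, -2.63235420e-01,
         6.69114235e-02],
       [ 9.99998866e-01, -7.82592461e-04, -1.28635074e-03,
         4.93178902e-04],
       [ 1.03497639e-03, -2.63236529e-01,  9.64730770e-01,
        -1.42662859e-01],
       [ 0.00000000e+00,  0.00000000e+00,  0.00000000e+00,
         1.00000000e+00]])}
```

View pics/top1.png

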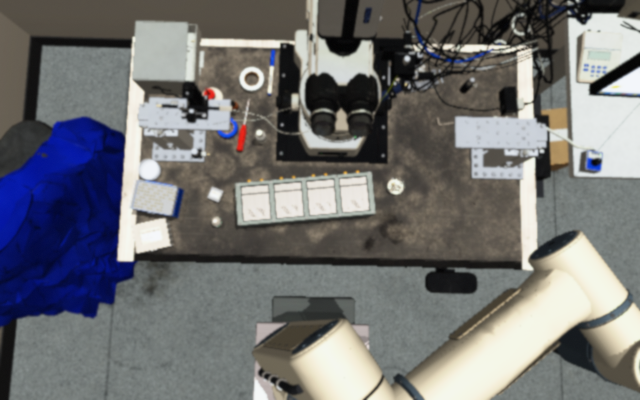

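View pics/scene1.png

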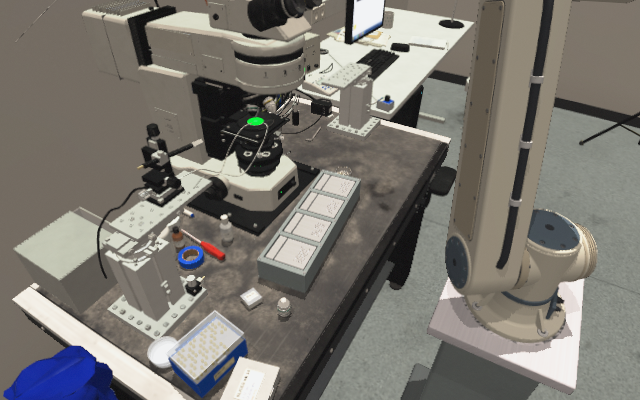

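The top view shows the box at about px (236..374, 172..226), slightly yawed. The objective is at (216,222), the coverslip box at (215,194) and the tin at (395,186). The microscope stands behind the box.

```bash
cat > h.py <<'E'
from rig import *
import cv2,numpy as np
def cloud(n,d,px):
    c=camera_info(n);px=np.float64(px).reshape(-1,2)
    u=cv2.undistortPoints(px[:,None],c["mtx"],c["distortion"])[:,0]
    z=d[px[:,1].astype(int),px[:,0].astype(int)]
    return (np.c_[u*z[:,None],z]-c["t"])@c["R"]
def cast(n,px,h):
    c=camera_info(n);u=cv2.undistortPoints(np.float64(px).reshape(-1,1,2),c["mtx"],c["distortion"])[:,0]
    o=-c["R"].T@c["t"];r=np.c_[u,np.ones(len(u))]@c["R"]
    return o+r*((h-o[2])/r[:,2])[:,None]
E
python3 - <<'E'
from h import *
d=np.load("top_d.npy")
ys,xs=np.mgrid[150:245,195:420];px=np.c_[xs.ravel(),ys.ravel()]
P=cloud("top",d,px)
print("heights",np.percentile(P[:,2],[1,25,50,75,99]))
m=((P[:,2]>.05)&(P[:,2]<.072)).reshape(ys.shape).astype(np.uint8)
m=cv2.morphologyEx(m,cv2.MORPH_OPEN,np.ones((5,5)))
n,l,st,ce=cv2.connectedComponentsWithStats(m);print(st)
k=1+np.argmax(st[1:,4]);q=P[(l==k).ravel()]
r=cv2.minAreaRect(np.float32(q[:,:2]*1000));print(r,np.median(q[:,2]))
print(cv2.boxPoints(r))
pp=np.argwhere(l==k)[:,::-1]+[195,150]
Q=cast("top",pp,.06);r=cv2.minAreaRect(np.float32(Q[:,:2]*1000));print("cast",r)
for nm,a,h in(("obj",(216,220),.047),("cov",(215,193),.017),("tin",(395,186),.018)):print(nm,cast("top",[a],h))
s=d[60:175,290:390];ys,xs=np.mgrid[60:175,280:400];P=cloud("top",d,np.c_[xs.ravel(),ys.ravel()])
for x in np.arange(.5,.8,.04):
    w=P[(abs(P[:,0]-x)<.02)];print(round(x,2),w[:,2].max(),w[w[:,2]>.1][:,1].min() if (w[:,2]>.1).any() else 0)
i=cv2.imread("pics/top1.png")[140:250,190:420];cv2.imwrite("pics/c1.png",cv2.resize(i,None,fx=3.4,fy=3.4,interpolation=2))
E
```

```text
heights [-0.00715728 -0.00178593  0.00123924  0.05491729  0.06452724]
[[    0     0   225    95 16453]
 [    0     0     3     5    15]
 [  123     0    21     4    71]
 [   41    22   139    54  4806]
 [  175    58     5     6    30]]
((499.24627685546875, 28.003570556640625), (119.52310180664062, 383.848388671875), 6.127049446105957) 0.058751785868807006
[[ 419.34137  212.45288]
 [ 460.31085 -169.20285]
 [ 579.1512  -156.44574]
 [ 538.1817   225.20999]]
cast ((498.71417236328125, 27.835845947265625), (118.71646118164062, 382.77215576171875), 6.211021900177002)
obj [[0.43359205 0.2747292  0.047     ]]
cov [[0.51377759 0.28759735 0.017     ]]
tin [[ 0.54606084 -0.23040199  0.018     ]]Traceback (most recent call last):
  File "<stdin>", line 17, in <module>
    return umr_maximum(a, axis, None, out, keepdims, initial, where)
ValueError: zero-size array to reduction operation maximum which has no identity
```

```bash
python3 - <<'E'
from h import *
d=np.load("top_d.npy")
ys,xs=np.mgrid[20:245,230:420];P=cloud("top",d,np.c_[xs.ravel(),ys.ravel()])
P=P[(d[20:245,230:420].ravel()>0)]
w=P[(P[:,2]>.1)&(abs(P[:,1]-.03)<.25)]
for a,b in((.1,.2),(.2,.3),(.3,.4),(.4,.7)):
    q=w[(w[:,2]>a)&(w[:,2]<b)]
    if len(q):print(a,b,len(q),np.percentile(q[:,0],[0,1]),q[:,1].min(),q[:,1].max())
E
```

```text
0.1 0.2 211 [0.64352862 0.6476499 ] -0.1876375129593632 0.15116642384864176
0.2 0.3 754 [0.63867178 0.64039269] -0.21986565371939265 0.2148047824989976
0.3 0.4 1328 [0.58153873 0.58429196] -0.21948229255306886 0.19881242891641462
0.4 0.7 8042 [0.55323563 0.55740904] -0.21572498054714645 0.03591540851073962
```

{"name": "jog_arm", "arguments": {
  "steps": [0,0,0,0,0.116,0,0,0,0,0.116,0,-30,32,0,0,0,-40,43,0,0,0,-40,43,0,0,0,-40,43,0,0,0,-40,43,0,0,0,-40,43,0,0,0,-30,30,0,0,0,0,0,0,0]
}}

```text
t: 1.35
tool_pos: [0.4131, -0.2131, 0.2307]
orientation: [-0.056, 0.998, 0.0, -0.0]
wrist_force: [-0.1, -0.6, 0.2]
gripper_width: -0.002
finger_force: 0.0
```

{"name": "jog_arm", "arguments": {
  "steps": [0,-29,31,20,0,0,-29,31,30,0,0,-29,30,30,0,0,0,0,20,0,0,0,0,0,0]
}}

```text
t: 1.98
tool_pos: [0.4871, -0.1147, 0.1296]
orientation: [-0.054, 0.999, 0.0, -0.002]
wrist_force: [0.1, -0.3, 0.9]
gripper_width: 0.0
finger_force: 0.0
```

```bash
python3 - <<'E'
from h import *
s=sense();print(s["tool_pos"],s["orientation"],s["wrist_force"])
p,d=grab_frame("wrist");cv2.imwrite("pics/w1.png",p)
E
```

```text
[ 0.48706364 -0.11471111  0.12958694] [-5.37294377e-02  9.98552927e-01  8.13077331e-05 -2.27870934e-03] [ 0.07434394 -0.31576047  0.86761309]
```

View pics/w1.png

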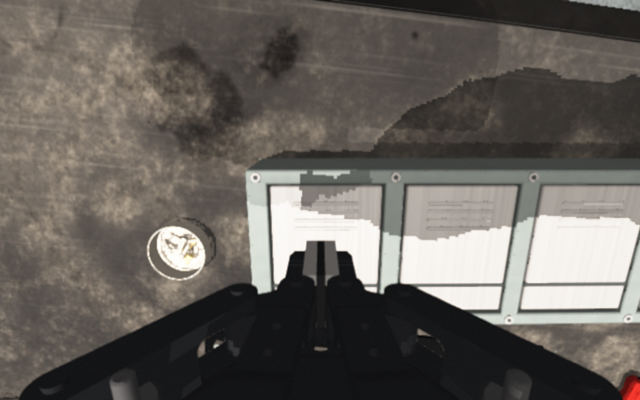

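The wrist view looks towards the robot. The ribs are at the near end (rows 205–228), the hinge line is at row 285, and the shut fingertips are centred over hatch 4 at (320,243). I'll press hatch 4 gently.

{"name": "jog_arm", "arguments": {
  "steps": [0,0,0,30,0,0,0,0,25,0,0,0,0,12,0,0,0,0,0,0,0,0,0,1,0,0,0,0,1,0]
}}

```text
t: 2.78
tool_pos: [0.4893, -0.1144, 0.0632]
orientation: [-0.054, 0.999, -0.0, 0.001]
wrist_force: [-0.1, -0.2, -0.3]
gripper_width: -0.003
finger_force: 0.0
```

{"name": "jog_arm", "arguments": {
  "steps": [0,0,0,1,0,0,0,0,0,0]
}}

```text
t: 3.02
tool_pos: [0.4886, -0.1143, 0.0614]
orientation: [-0.054, 0.999, -0.0, 0.0]
wrist_force: [-0.4, 0.0, -0.2]
gripper_width: -0.0
finger_force: 0.0
```

{"name": "jog_arm", "arguments": {
  "steps": [0,0,0,1,0,0,0,0,0,0]
}}

```text
t: 3.28
tool_pos: [0.4886, -0.1143, 0.0602]
orientation: [-0.054, 0.999, 0.0, -0.0]
wrist_force: [-0.7, -0.1, 0.0]
gripper_width: 0.001
finger_force: 0.0
```

{"name": "jog_arm", "arguments": {
  "steps": [0,0,0,1,0,0,0,0,0,0]
}}

```text
t: 3.52
tool_pos: [0.4887, -0.1144, 0.0593]
orientation: [-0.054, 0.999, -0.0, 0.0]
wrist_force: [-0.2, -0.3, 0.0]
gripper_width: -0.0
finger_force: 0.2
```

{"name": "jog_arm", "arguments": {
  "steps": [0,0,0,1,0,0,0,0,0,0]
}}

```text
t: 3.78
tool_pos: [0.4887, -0.1144, 0.0585]
orientation: [-0.054, 0.999, -0.0, 0.0]
wrist_force: [-0.1, -0.0, 2.4]
gripper_width: 0.001
finger_force: 1.4
```

{"name": "jog_arm", "arguments": {
  "steps": [0,0,0,1,0,0,0,0,0,0]
}}

```text
t: 4.03
tool_pos: [0.4887, -0.1144, 0.058]
orientation: [-0.054, 0.999, -0.0, 0.0]
wrist_force: [-1.7, 1.2, 7.4]
gripper_width: -0.003
finger_force: 3.8
```

{"name": "jog_arm", "arguments": {
  "steps": [0,0,0,1,0,0,0,0,0,0]
}}

```text
t: 4.28
tool_pos: [0.4887, -0.1144, 0.0575]
orientation: [-0.054, 0.999, -0.0, 0.0]
wrist_force: [-4.5, 1.9, 11.8]
gripper_width: 0.001
finger_force: 6.1
```

Hatch 4 is held: 12 N for about 1.5 mm. I'll try hatch 3 next.

{"name": "jog_arm", "arguments": {
  "steps": [0,0,0,-14,0,0,0,0,0,0,0,0,35,0,0,0,0,35,0,0,0,0,24,0,0,0,0,0,0,0,0,0,0,9,0,0,0,0,2,0,0,0,0,1,0,0,0,0,0,0]
}}

```text
t: 5.52
tool_pos: [0.4782, -0.0214, 0.0583]
orientation: [-0.053, 0.999, -0.0, -0.0]
wrist_force: [-2.1, 0.6, 3.6]
gripper_width: 0.0
finger_force: 1.8
```

{"name": "jog_arm", "arguments": {
  "steps": [0,0,0,1,0,0,0,0,0,0]
}}

```text
t: 5.78
tool_pos: [0.4782, -0.0214, 0.0578]
orientation: [-0.054, 0.999, -0.0, -0.0]
wrist_force: [-4.7, 2.0, 7.7]
gripper_width: -0.002
finger_force: 4.3
```

{"name": "jog_arm", "arguments": {
  "steps": [0,0,0,1,0,0,0,0,0,0]
}}

```text
t: 6.02
tool_pos: [0.4782, -0.0214, 0.0574]
orientation: [-0.054, 0.999, -0.0, -0.0]
wrist_force: [-6.2, 2.1, 13.3]
gripper_width: 0.001
finger_force: 6.8
```

Hatch 3 is held as well. On to hatch 2.

{"name": "jog_arm", "arguments": {
  "steps": [0,0,0,-14,0,0,0,0,0,0,0,0,35,0,0,0,0,35,0,0,0,0,22,0,0,0,0,0,0,0,0,0,0,9,0,0,0,0,2,0,0,0,0,1,0,0,0,0,0,0]
}}

```text
t: 7.28
tool_pos: [0.4685, 0.0701, 0.0582]
orientation: [-0.054, 0.999, -0.0, -0.0]
wrist_force: [-1.2, -0.2, 0.3]
gripper_width: -0.001
finger_force: 0.0
```

{"name": "jog_arm", "arguments": {
  "steps": [0,0,0,1,0,0,0,0,0,0]
}}

```text
t: 7.52
tool_pos: [0.4687, 0.0703, 0.0574]
orientation: [-0.054, 0.999, -0.0, 0.0]
wrist_force: [-0.9, -1.3, 1.4]
gripper_width: -0.001
finger_force: 0.6
```

{"name": "jog_arm", "arguments": {
  "steps": [0,0,0,1,0,0,0,0,0,0]
}}

```text
t: 7.78
tool_pos: [0.4687, 0.0704, 0.0563]
orientation: [-0.054, 0.999, -0.0, 0.0]
wrist_force: [0.1, -1.7, 2.8]
gripper_width: 0.0
finger_force: 0.9
```

{"name": "jog_arm", "arguments": {
  "steps": [0,0,0,1,0,0,0,0,1,0,0,0,0,0,0]
}}

```text
t: 8.15
tool_pos: [0.4687, 0.0706, 0.0542]
orientation: [-0.054, 0.999, 0.0, 0.0]
wrist_force: [1.4, -1.9, 2.0]
gripper_width: 0.002
finger_force: 0.7
```

{"name": "jog_arm", "arguments": {
  "steps": [0,0,0,1,0,0,0,0,1,0,0,0,0,0,0]
}}

```text
t: 8.52
tool_pos: [0.4687, 0.0707, 0.0522]
orientation: [-0.054, 0.999, 0.0, 0.0]
wrist_force: [0.6, -0.9, 1.1]
gripper_width: -0.001
finger_force: 0.7
```

Hatch 2 rocks: it sinks about 6 mm at 1–3 N. I'll push it open.

{"name": "jog_arm", "arguments": {
  "steps": [0,0,0,3,0,0,0,0,3,0,0,0,0,3,0,0,0,0,3,0,0,0,0,3,0,0,0,0,0,0]
}}

```text
t: 9.28
tool_pos: [0.4677, 0.0703, 0.0366]
orientation: [-0.054, 0.999, -0.0, -0.001]
wrist_force: [0.1, 0.2, -0.2]
gripper_width: 0.003
finger_force: 0.0
```

{"name": "jog_arm", "arguments": {
  "steps": [0,0,0,2,0,0,0,0,2,0,0,0,0,2,0,0,0,0,0,0]
}}

```text
t: 9.78
tool_pos: [0.4682, 0.0705, 0.0309]
orientation: [-0.054, 0.999, -0.0, -0.001]
wrist_force: [-0.2, -0.2, -0.7]
gripper_width: 0.0
finger_force: 0.0
```

{"name": "jog_arm", "arguments": {
  "steps": [0,0,0,1,0,0,0,0,1,0,0,0,0,1,0,0,0,0,0,0]
}}

```text
t: 10.28
tool_pos: [0.4684, 0.0706, 0.0281]
orientation: [-0.054, 0.999, 0.0, -0.0]
wrist_force: [-0.6, -0.7, 2.3]
gripper_width: -0.002
finger_force: 0.3
```

{"name": "jog_arm", "arguments": {
  "steps": [0,0,0,1,0,0,0,0,1,0,0,0,0,0,0]
}}

```text
t: 10.65
tool_pos: [0.4684, 0.0705, 0.0261]
orientation: [-0.054, 0.999, -0.0, -0.0]
wrist_force: [-0.2, 0.3, 0.1]
gripper_width: 0.007
finger_force: 0.2
```

{"name": "jog_arm", "arguments": {
  "steps": [0,0,0,1,0,0,0,0,0,0]
}}

```text
t: 10.9
tool_pos: [0.4685, 0.0705, 0.0251]
orientation: [-0.054, 0.999, 0.0, -0.0]
wrist_force: [-0.0, -0.1, 1.2]
gripper_width: 0.0
finger_force: 0.3
```

{"name": "jog_arm", "arguments": {
  "steps": [0,0,0,1,0,0,0,0,0,0]
}}

```text
t: 11.15
tool_pos: [0.4685, 0.0706, 0.0242]
orientation: [-0.054, 0.999, -0.0, -0.0]
wrist_force: [-0.3, 0.7, 1.5]
gripper_width: 0.0
finger_force: 0.3
```

{"name": "jog_arm", "arguments": {
  "steps": [0,0,0,1,0,0,0,0,0,0]
}}

```text
t: 11.4
tool_pos: [0.4687, 0.0706, 0.0236]
orientation: [-0.054, 0.999, -0.0, 0.0]
wrist_force: [-0.6, 0.4, 5.4]
gripper_width: -0.004
finger_force: 2.2
```

{"name": "jog_arm", "arguments": {
  "steps": [0,0,0,1,0,0,0,0,0,0]
}}

```text
t: 11.65
tool_pos: [0.4689, 0.0706, 0.0233]
orientation: [-0.054, 0.999, -0.0, 0.0]
wrist_force: [-3.8, -0.3, 11.2]
gripper_width: 0.003
finger_force: 5.6
```

The stop is reached, with force rising to 11 N at about 35 mm. I'll retract straight up and check.

{"name": "jog_arm", "arguments": {
  "steps": [0,0,0,-5,0,0,0,0,-15,0,0,0,0,-30,0,0,0,0,-40,0,0,0,0,-40,0,0,30,0,-20,0,0,40,0,0,0,0,0,0,0,0]
}}

```text
t: 12.65
tool_pos: [0.3969, 0.0627, 0.1724]
orientation: [-0.054, 0.999, 0.0, -0.0]
wrist_force: [0.2, -0.2, 0.5]
gripper_width: -0.0
finger_force: 0.0
```

```bash
python3 - <<'E'
from h import *
from scipy.spatial.transform import Rotation as R
s=sense();p,d=grab_frame("wrist");cv2.imwrite("pics/w2.png",p)
c=camera_info("wrist");T=c["T_tool_cam"];r=R.from_quat(s["orientation"]).as_matrix()
ys,xs=np.mgrid[0:400:2,0:640:2];px=np.c_[xs.ravel(),ys.ravel()]
u=cv2.undistortPoints(np.float64(px)[:,None],c["mtx"],c["distortion"])[:,0];z=d[px[:,1],px[:,0]]
X=np.c_[u*z[:,None],z]@T[:3,:3].T+T[:3,3];W=X@r.T+s["tool_pos"]
a=np.radians(6.15);L=(W[:,:2]-[.499,.028])@np.array([[np.cos(a),-np.sin(a)],[np.sin(a),np.cos(a)]])
for hy in(.046,-.046):
  m=(abs(L[:,1]-hy)<.025)&(abs(L[:,0])<.05)&(z>0)&(W[:,2]<.09);
  for lo in np.arange(-.05,.05,.01):
    k=m&(L[:,0]>=lo)&(L[:,0]<lo+.01)
    if k.sum()>5:print(hy,round(lo+.005,3),np.median(W[k,2]).round(4))
E
```

```text
0.046 0.025 0.0615
0.046 0.035 0.0672
-0.046 -0.045 0.0576
-0.046 -0.035 0.0581
-0.046 -0.025 0.0584
-0.046 -0.015 0.0586
-0.046 -0.005 0.059
-0.046 0.025 0.0601
-0.046 0.035 0.0598
-0.046 0.045 0.0601
```

View pics/w2.png

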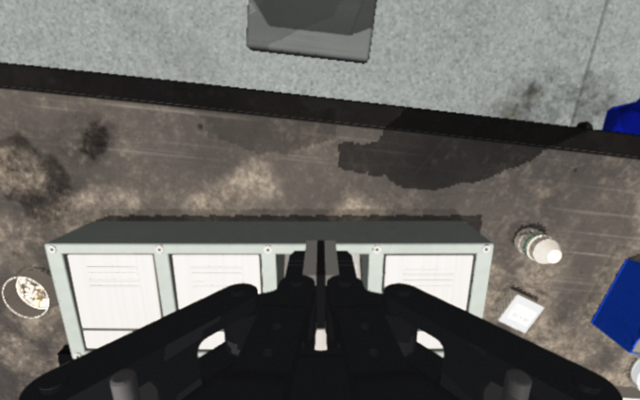

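The fingers hide hatch 2 in this view. The objective (537,245), coverslip box (520,313) and tin (25,295) are undisturbed. I'll shift sideways and look again.

{"name": "jog_arm", "arguments": {
  "steps": [0,-40,-40,0,0,0,-30,-50,0,0,0,0,0,0,0,0,0,0,0,0]
}}

```text
t: 13.2
tool_pos: [0.4784, -0.0191, 0.1715]
orientation: [-0.053, 0.999, -0.0, -0.001]
wrist_force: [-0.3, -1.1, 0.1]
gripper_width: 0.002
finger_force: 0.0
```

```bash
python3 - <<'E'
from h import *
from scipy.spatial.transform import Rotation as R
s=sense();print(s["wrist_force"]);p,d=grab_frame("wrist");cv2.imwrite("pics/w3.png",p)
c=camera_info("wrist");T=c["T_tool_cam"];r=R.from_quat(s["orientation"]).as_matrix()
ys,xs=np.mgrid[0:400,0:640];px=np.c_[xs.ravel(),ys.ravel()]
u=cv2.undistortPoints(np.float64(px)[:,None],c["mtx"],c["distortion"])[:,0];z=d[px[:,1],px[:,0]]
X=np.c_[u*z[:,None],z]@T[:3,:3].T+T[:3,3];W=X@r.T+s["tool_pos"]
a=np.radians(6.15);L=(W[:,:2]-[.499,.028])@np.array([[np.cos(a),-np.sin(a)],[np.sin(a),np.cos(a)]])
m=(abs(L[:,1]-.046)<.025)&(abs(L[:,0])<.05)&(z>0)&(W[:,2]<.09)
for lo in np.arange(-.05,.05,.005):
    k=m&(L[:,0]>=lo)&(L[:,0]<lo+.005)
    if k.sum()>5:print(round(lo+.0025,4),np.median(W[k,2]).round(4),k.sum())
k=m&(L[:,0]>-.005)&(L[:,0]<.037)&(W[:,2]>.02)
f=np.polyfit(L[k,0],W[k,2],1);print("angle",np.arctan(f[0]))
E
```

```text
[-0.29813765 -1.09502918  0.10643557]
-0.0475 0.0593 64
-0.0375 0.0041 251
-0.0325 0.0048 361
-0.0275 0.0157 325
-0.0225 0.0199 325
-0.0175 0.024 351
-0.0125 0.0282 357
-0.0075 0.0322 362
-0.0025 0.0363 369
0.0025 0.0405 383
0.0075 0.0448 397
0.0125 0.049 418
0.0175 0.0533 416
0.0225 0.0577 442
0.0275 0.0618 442
0.0325 0.0659 463
0.0375 0.07 435
0.0425 0.0711 67
0.0475 0.0578 97
angle 0.7044435062253306
```

View pics/w3.png

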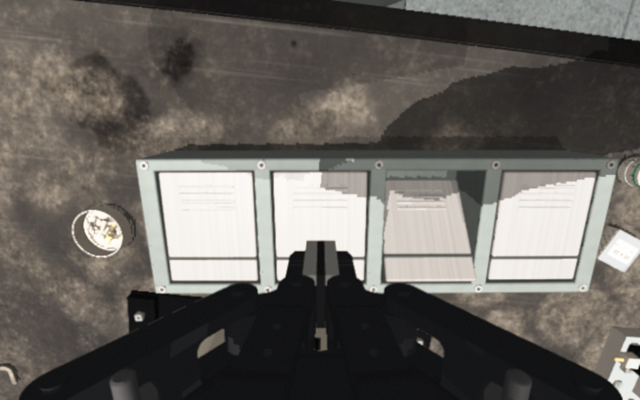

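The picture shows hatch 2 (px 385–487, rows 170–283) standing open, and the depth fit gives 0.704 rad, so it is at its stop. The arm is clear and touching nothing.

```bash
python3 -c "
from rig import *
print(sign_off())"
```

```text
the job is handed in; nothing more can be done
None
```

Hatch 2 was the free one: it now stands fully open at its stop (measured 0.70 rad), hatches 4 and 3 were pressed first and found held, hatch 1 was not pressed, nothing round the box was moved, and the job is handed in.

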